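# Shut the vial cabinet and press its label holder home

### The arm

A 6-joint arm with a two-finger parallel gripper is mounted at the origin on a cart in front of the work surface, level with it; the furniture and walls round the work are solid. World frame = base frame: x ahead of the robot, y to its left, z up, the work surface at z = 0. Lengths are in mm, angles in rad, forces in N, time in s.
With the tool pointing down it reaches from about 275 to 1000 mm from the base axis. Payload 8.4 kg.
Tool frame: the origin (TCP) lies at the very end of the fingers, on their centre line; the grasp point (between the pads) lies 19 mm behind it; z points along the fingers, y is the line along which they close (so a half turn about z gives the same grasp; the last joint's range is limited). The gripper opens to 85 mm and grips with 20 to 120 N. Pads are 22 mm wide; open, the fingers measure 114 mm over their backs; the gripper's body (76 mm by 85 mm) begins 54 mm behind the grasp point. The pads swing forward as they close: fully open they stand 13 mm farther back than shut.
Start: joints at [-1.146, 0.353, 1.633, -0, 1.155, -0.002], TCP at [258.724, -568.937, 231.281] pointing down, gripper open.
Joint ranges: [-2.63, 2.63], [-0.92, 2.1], [0.06, 2.66], [-1.3, 4.44], [0, 2.69], [-3.02, 3.02]. Speed limits (rad/s): [2.22, 2.22, 2.79, 3.14, 3.14, 3.14].

### API

Orientations are given as [roll, pitch, yaw] about the fixed x, y, z axes, in that order (R = Rz(yaw) Ry(pitch) Rx(roll)).
In Python, from rig import sensors, grab_frame, camera_params, order gives the robot as it stands. The module is installed in compiled form; this text tells all that it offers.
- The arm moves only by the tool move_arm, never from a script. Its argument "motion" is a list of rows, each a list of 7 numbers: the turn, a rotation vector about the tool's x, y, z in rad, then the shift along the tool's x, y, z in m, then the finger opening in m, from 0 to 0.0854. A call has 1 to 8 rows; each row is the pose to reach, as a shift and turn from the pose commanded when the call began, along the tool's axes at that moment; what a row does not reach only later rows make up. A row lasts 1/8 s, in which the tool goes at most 62.5 mm and 10.7 degrees, less where a joint would pass 70% of its speed; a pose out of reach is approached as far as the arm can. A call with a gripper value outside its range is refused whole. The fingers move at their own pace and stop on an object; "grip_force" is the grip in N (left out, the last holds). Time passes only in rows, so rows that repeat a pose let the fingers close. It gives the time, the measured TCP pose, the force, the opening and the grip force at its end, in the units of the state.
- sensors.sense(): the state, without advancing time (a new reading comes with each control period).
- grab_frame(name): name is "side" or "top" or "wrist"; returns (picture, depth): 384x512x3 uint8, red, green, blue; 384x512 float32, mm along the optical axis (not along the pixel's ray), 0 where there is no reading.
- camera_params(name): a dict with "camera_matrix" (3x3 intrinsics, pixels), "world_from_camera" (4x4, takes a point from camera to world coordinates). Camera axes: x right, y down, z forward; pixel columns grow to the right and rows downward; lengths in mm; the calibration is good to about 2 mm. A picture is of the moment at which its call begins: read the wrist's pose just before it. camera_params takes no time and is no camera call; for the wrist camera it gives the pose at the moment of the call.
- order.sign_off(): hands the job in; it is judged then, once.
The state is a dict: "clock": time; "qpos": joint angles; "qvel": joint speeds; "joint_efforts": joint torques, N m; "eef_pos": TCP position; "tcp_rot": TCP orientation; "contact_force": force on the tool from outside, world axes, zero at the start; "wrist_torque": the same for the moment, N m; "opening": opening from 0.0 (shut) to 1.0 (fully open); "grasp_force": force on a finger pad.
Only numpy, scipy, OpenCV 4.12 (cv2) and the standard library are available. Lean on these libraries where they do the work, as an engineer would, in place of code of your own. Each camera call takes 0.05 s, during which the arm holds its last target. There are 200 camera calls.

### The job

Push the small vial cabinet's door shut until it seats on its catch. Then take the label holder that stands on the worktop and push it down over the lip at the front edge of the cabinet's top, with one of its legs in the channel behind the lip, until it is fully home against the spring strip in there. Finish while still holding it pressed home; do not let go, and leave the bottles and the beaker where they stand.

Things in the scene. Friction and masses are not known exactly. Their poses are not given: they have to be found in the camera images.
- cabinet: White cabinet fixed on the worktop, 140 deep (x) x 200 wide (y) x 165 mm high, turned up to 0.2 rad. Origin: centre of its underside; the door is on its -x side, z up. On the front edge of its flat top stands an aluminium lip (see lip).
- lip (a point): Middle of the lip's top edge, 187 mm above the worktop; axes as the cabinet's. The lip is 4 mm thick (x), 22 mm high, 200 mm long (y), its front face flush with the cabinet's front. Behind its middle is a channel 11 mm wide (x), 110 mm long (y), closed at the ends, its back wall as high as the lip.
- door (a joint): Door angle, rad: 0 shut, grows as it opens (0.45 to 0.9 at the start; stop at 1.3). A sprung ball catch resists over the last 0.12 rad (about 3 N at the free edge), from about 0.05 rad pulls the door shut to 0 and holds it. Elsewhere the door moves freely and stays where it is left.
- door_hinge (a point): Point on the door's upright hinge axis, at the cabinet's left front edge (+y), 162 mm above the worktop, level with the door's top. The white door is 180 wide, 152 high, 14 mm thick; shut, its outer face is 15 mm before the cabinet's front. The axis lies in its inner face. A pull 9 mm proud, 12 mm wide sits 150 mm from the hinge, 45 to 95 mm above the worktop.
- door_push (a point): Point on the door's outer face, 150 mm from the hinge axis (30 mm from the free edge), 150 mm above the worktop: a good place to push. Axes are the door's: -x points out of the outer face, y along the door toward the hinge.
- holder: Loose grey label holder standing upright, 60 g, both faces alike, either may face out. Origin: centre of its underside; x across its thickness, y along its width. Two legs 5 mm thick, 66 wide, 18 high, 10 mm apart (x), carry a crosspiece 20x70x5 mm and on it a label plate 12 mm thick (x), 70 wide (y), from 23 to 61 mm above the origin. Grip the plate across its thickness from above.
- label_home (a point): Where the holder's origin is when fully home, mid-channel: in the lip's mid-plane, 169 mm above the worktop, 18 mm below the lip's top. Axes as the cabinet's, y along the lip. Home, the lip is between the legs and the rear leg in the channel, each with 3 mm play either way, the crosspiece resting on the lip. Along y anywhere within 20 mm will do.
- strip (a joint): How far the spring strip in the channel is pressed down, m: 0 free (its top 10 mm above the cabinet's top), 0.006 with the holder home. It pushes up with 4 N at first and 8.5 N at home, so a holder that is let go rises about 6 mm.
- bottle_amber: Brown glass bottle, 58 mm across, 124 mm high, origin at the centre of its underside; bystander.
- bottle_small: Small white bottle with red cap, 42 mm across, 82 mm high, origin at the centre of its underside; bystander.
- beaker: Clear glass beaker with a tan filling, 70 mm across, 90 mm high, origin at the centre of its underside; bystander.
Things that resemble listed ones, but are neither listed nor needed, are in the scene too. Leave any blue look-alike of the holder alone.

How it is judged (in metres and radians):
On the way, in this order (a step that is already met when the one before it is completed fails the run):
1. the door is shut on its catch, the holder not yet at the lip (value of joint door below 0.015 rad and horizontal distance between holder and label_home above 0.05 m), for 0.2 s.
2. the holder is fully home behind the lip (value of joint strip above 0.0035 m and z of holder in the frame of label_home below 0.0025 m), for 0.2 s.
At the end, for the whole second after the job is handed in: At the end and for a second after, the door is shut on its catch (below 0.015 rad), the holder sits over the lip with one leg in the channel, upright, within 2.5 mm of fully down, the spring strip pressed more than 3.5 mm, and the gripper is still on the holder with more than 3 N (all of step 2 and value of joint door below 0.015 rad and z of holder in the frame of label_home above -0.003 m and x of holder in the frame of label_home between -0.005 and 0.005 m and y of holder in the frame of label_home between -0.025 and 0.025 m and angle between holder's own z axis and vertical below 0.12 rad and angle between the y axis of holder and the y axis of label_home, either way round below 0.12 rad and linear speed of holder below 0.02 m/s and contact force between holder and the fingers above 3 N); the arm keeps its last pose, push and grip.
It fails at once if a bottle or the beaker is moved more than 30 mm or tipped (distance of any of bottle_amber, bottle_small, beaker from where it was at the start of the episode above 0.03 m or angle between any of bottle_amber, bottle_small, beaker's own z axis and vertical above 0.5 rad).
It also fails if it takes over 54 s, if anything falls off the work surface, if the arm or the gripper's body presses on something with over 40 N, if the wrist force passes 120 N, or if a joint passes its speed limit or range.

## Working session

There is one attempt and no reset: what is moved stays moved. The work goes in short steps, Python scripts to look and compute and a tool call to move; the robot and the scene stay as the last step left them, time stands still between calls to the robot, and variables do not carry over. Pictures are saved under pics/ and viewed, at most 10 in all, crops included, and the job is handed in when it is done.

Besides the shell and the picture viewer there is one more tool, called after "Call:" in YAML: its name, and indented under it one key for each argument. move_arm: Moves the arm, as the interface text tells. Its arguments: {"type":"object","properties":{"motion":{"type":"array","items":{"type":"array","items":{"type":"number"}}},"grip_force":{"type":"number"}},"required":["motion"]}

```bash
mkdir -p pics
cat > h.py <<'E'
import numpy as np, cv2
from rig import sensors, grab_frame, camera_params, order
def world(name_params,depth):
    K=np.array(name_params["camera_matrix"]);T=np.array(name_params["world_from_camera"])
    v,u=np.mgrid[:384,:512]
    P=np.stack([(u-K[0,2])/K[0,0]*depth,(v-K[1,2])/K[1,1]*depth,depth],-1)
    return P@T[:3,:3].T+T[:3,3]
E
python3 - <<'E'
from h import *
for n in ("side","top"):
    p=camera_params(n);im,d=grab_frame(n)
    cv2.imwrite(f"pics/{n}0.png",im[:,:,::-1]);np.savez(f"{n}0.npz",im=im,d=d,W=world(p,d))
    print(n,np.round(p["world_from_camera"],2).tolist(),p["camera_matrix"])
s=sensors.sense();print(s)
E
```

```text
side [[-0.87, -0.24, 0.44, 69.09], [-0.5, 0.4, -0.77, 872.97], [0.01, -0.89, -0.46, 655.45], [0.0, 0.0, 0.0, 1.0]] [[416.81281519   0.         253.2710898 ]
 [  0.         416.81281519 194.60117142]
 [  0.           0.           1.        ]]
top [[0.01, -0.99, 0.15, 383.96], [-1.0, -0.01, 0.0, -8.55], [-0.0, -0.15, -0.99, 1406.68], [0.0, 0.0, 0.0, 1.0]] [[479.45059609   0.         259.81619406]
 [  0.         479.45059609 191.02911645]
 [  0.           0.           1.        ]]
{'clock': 0.1, 'qpos': array([-1.14640080e+00,  3.53604857e-01,  1.63402794e+00,  9.54539825e-06,
        1.15519701e+00, -2.38154608e-03]), 'qvel': array([ 0.00123745, -0.00143332, -0.00144765, -0.00096637, -0.0007957 ,
        0.00093455]), 'joint_efforts': array([-1.32443336e-03, -6.06354690e+01, -3.42820859e+01, -1.16565507e-04,
        3.95071445e-03, -5.67568605e-06]), 'eef_pos': array([ 258.55672127, -568.5615526 ,  230.63415208]), 'tcp_rot': array([-3.14035553e+00, -1.16743602e-05,  4.26773204e-01]), 'contact_force': array([-0.18706661, -0.59134612, -0.07471226]), 'wrist_torque': array([-0.0154434 , -0.03118964, -0.01242689]), 'grasp_force': 0.0, 'opening': 1.0026147717153755}
```

View pics/side0.png

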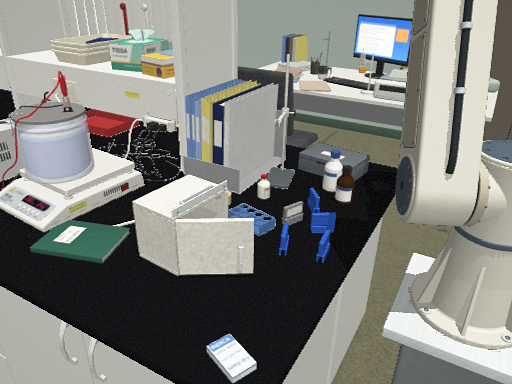

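View pics/top0.png

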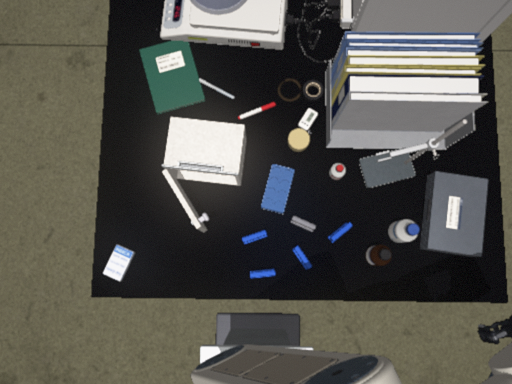

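The side view shows the grey holder at (292,212), with blue look-alikes at (315,200), (322,221), (284,239) and (324,246). The cabinet's lip runs near (200,198) and the open door is at (215,245). In the top view the grey holder is at (303,223) and the blue ones at (254,237), (262,273), (301,257) and (340,232). The lip is near (200,165) and the door near (185,202). The only grey one is the holder at top (303,223).

Run:
```python
from h import *
for n,c,r in (("top",(303,223),18),("side",(292,212),16)):
    z=np.load(n+"0.npz");W=z["W"];im=z["im"].astype(int);d=z["d"]
    m=np.zeros(d.shape,bool);m[c[1]-r:c[1]+r,c[0]-r:c[0]+r]=1
    sat=im.max(2)-im.min(2)
    g=m&(W[...,2]>12)&(sat<40)&(im.max(2)>60)
    P=W[g];print(n,g.sum(),P.min(0),P.max(0))
    for lo,hi in((20,45),(45,75)):
        Q=P[(P[:,2]>lo)&(P[:,2]<hi)]
        if len(Q)>5:
            R=cv2.minAreaRect(Q[:,:2].astype(np.float32));print(lo,len(Q),np.median(Q,0),R)
    # cabinet
    m=(W[...,2]>100)&(W[...,0]>200)&(W[...,0]<700)&(W[...,1]>0)&(W[...,1]<350)&(sat<40)
    P=W[m]
    for lo,hi in((135,158),(158,172),(179,200)):
        Q=P[(P[:,2]>lo)&(P[:,2]<hi)]
        if len(Q)>5:print(lo,len(Q),np.median(Q,0),cv2.minAreaRect(Q[:,:2].astype(np.float32)))
z=np.load("top0.npz");W=z["W"]
for nm,(u,v) in dict(brown=(377,256),white=(403,231),red=(338,171),tan=(299,138),blk=(277,190)).items():print(nm,W[v-2:v+3,u-2:u+3].reshape(-1,3).mean(0))
im=z["im"];cv2.imwrite("pics/c1.png",np.hstack([cv2.resize(im[180:290,230:360],None,fx=3,fy=3)[:330,:390],cv2.resize(im[110:240,150:260],(330,390))[:330]])[:,:,::-1])
```

```text
top 187 [ 383.9594358  -161.45836836   13.49085517] [ 513.95350146   -8.55161036 1406.6817248 ]
20 48 [ 488.12093828 -128.1639897    27.00088022] ((488.6446228027344, -124.97819519042969), (69.43895721435547, 6.539253234863281), 63.46873474121094)
45 131 [ 494.79851718 -128.26303723   60.82014493] ((495.7033996582031, -128.41107177734375), (69.45413208007812, 14.17441177368164), 66.66194152832031)
135 164 [515.55087158 149.84385974 145.30369482] ((619.1217651367188, 141.45736694335938), (179.91574096679688, 248.5319366455078), 48.940818786621094)
158 2243 [658.92257225 156.37385057 165.15266057] ((589.1422119140625, 154.631591796875), (200.4556121826172, 237.8925018310547), 84.85011291503906)
179 268 [625.17818573 147.68220798 186.14572125] ((626.9918823242188, 151.71726989746094), (198.66473388671875, 20.634464263916016), 83.72650909423828)
side 333 [  69.08603206 -162.32654918   12.1944419 ] [521.86236635 872.97229676 655.4527612 ]
20 158 [ 495.19629678 -118.86934761   30.98260015] ((493.6102600097656, -123.65946197509766), (70.73814392089844, 22.04999542236328), 54.03793716430664)
45 127 [ 496.54984245 -122.63062149   56.90482299] ((498.4185791015625, -127.69470977783203), (73.54881286621094, 16.62911605834961), 65.3111801147461)
135 936 [576.21567331 214.71695719 146.82040325] ((606.2352294921875, 187.49148559570312), (206.19085693359375, 186.3335723876953), 53.06097412109375)
158 1267 [642.24177063 188.59959415 164.4278822 ] ((585.2850341796875, 151.86614990234375), (209.03155517578125, 229.31622314453125), 89.96393585205078)
179 346 [627.66244414 159.40600728 184.1432907 ] ((629.7214965820312, 152.59385681152344), (199.3804931640625, 22.71014404296875), 84.53034210205078)
brown [ 404.70790786 -324.61024538   98.60595463]
white [ 472.48381829 -394.29473134  107.78697358]
red [ 641.74972748 -225.72707697   75.21636821]
tan [ 746.46518364 -118.63132637   36.61270749]
blk [591.97225274 -55.30604263  31.49552091]
```

View pics/c1.png

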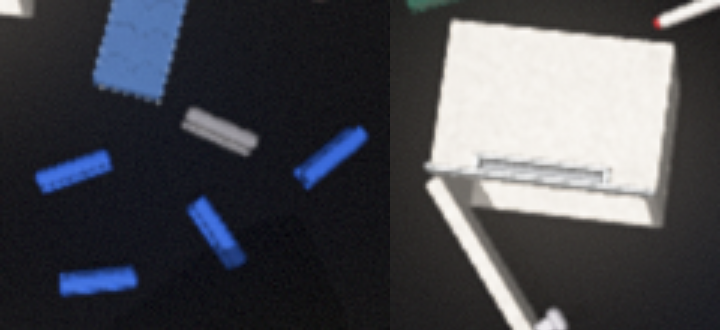

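The crop confirms it: the only grey item is at crop (220,132), which is top (303,223), and all four look-alikes are blue. The door is open about 0.8 to 0.9 rad, with its pull near its free end.

Run:
```python
from h import *
z=np.load("top0.npz");W=z["W"]
m=(W[...,2]>140)&(W[...,2]<172)&(W[...,0]>440)&(W[...,0]<600)&(W[...,1]>60)&(W[...,1]<300)
P=W[m];Q=P[P[:,2]>150];print(len(P),len(Q))
r=cv2.minAreaRect(Q[:,:2].astype(np.float32));print(r,cv2.boxPoints(r),np.median(Q[:,2]))
l=cv2.fitLine(Q[:,:2].astype(np.float32),cv2.DIST_HUBER,0,.01,.01).ravel();print(l)
m=(W[...,2]>160)&(W[...,2]<200)&(W[...,0]>600)&(W[...,1]>20)&(W[...,1]<300)
P=W[m];r=cv2.minAreaRect(P[:,:2].astype(np.float32));print("cab",r,cv2.boxPoints(r))
R=P[P[:,0]>600]; th=np.deg2rad(r[2] if r[1][0]>r[1][1] else r[2]-90)
print(th)
```

```text
393 327
((535.7825317382812, 194.5496826171875), (154.5286102294922, 14.557882308959961), 32.82408905029297) [[466.90872 158.78445]
 [474.79996 146.5509 ]
 [604.6564  230.31491]
 [596.76514 242.54846]] 161.97608202059791
[  0.8383455    0.54513925 534.32166    193.33008   ]
cab ((850.9371337890625, 128.80409240722656), (200.23040771484375, 520.6693725585938), 84.12886810302734) [[ 581.7271     55.844032]
 [1099.6653      2.584053]
 [1120.1472    201.76416 ]
 [ 602.209     255.02414 ]]
-0.10247058242103335
```

```bash
cat >> h.py <<'E'
from scipy.spatial.transform import Rotation as Ro
def step(x,y,z,yaw):
    """row (turn, shift in m) from current measured pose to a tool-down pose"""
    s=sensors.sense();R=Ro.from_euler("xyz",s["tcp_rot"]);T=Ro.from_euler("xyz",[np.pi,0,yaw])
    print(np.round((R.inv()*T).as_rotvec(),4),np.round(R.inv().apply(np.array([x,y,z])-s["eef_pos"])/1000,4))
E
python3 -c "
from h import *
step(475,203,270,-.1)"
```

```text
[-1.200e-03  3.000e-04  5.268e-01] [ 0.5164 -0.6128 -0.0386]
```

Call:
move_arm:
  motion:
    - [0,0,0.527,0.05,-0.061,-0.039,0]
    - [0,0,0.527,0.516,-0.613,-0.039,0]
    - [0,0,0.527,0.516,-0.613,-0.039,0]
    - [0,0,0.527,0.516,-0.613,-0.039,0]
    - [0,0,0.527,0.516,-0.613,-0.039,0]
    - [0,0,0.527,0.516,-0.613,-0.039,0]
    - [0,0,0.527,0.516,-0.613,-0.039,0]
    - [0,0,0.527,0.516,-0.613,-0.039,0]

```text
clock: 1.1
eef_pos: [391.5, -91.7, 265.7]
tcp_rot: [3.142, -0.001, -0.101]
contact_force: [1.4, 0.0, -1.0]
opening: -0.002
grasp_force: 0.0
```

```bash
python3 -c "
from h import *
step(475,203,270,-.1)"
```

```text
[ 0.0001 -0.0006 -0.0006] [ 0.0535 -0.3016 -0.0042]
```

```bash
cat >> h.py <<'E'
def wrist(tag):
    p=camera_params("wrist");im,d=grab_frame("wrist");W=world(p,d)
    cv2.imwrite(f"pics/{tag}.png",im[:,:,::-1]);np.savez(tag+".npz",im=im,d=d,W=W,K=p["camera_matrix"],T=p["world_from_camera"])
    print(np.round(p["world_from_camera"],3).tolist())
E
python3 -c "
from h import *
wrist('w1')"
```

```text
[[-0.101, -0.948, -0.301, 468.737], [-0.995, 0.096, 0.031, -99.223], [-0.001, 0.302, -0.953, 407.81], [0.0, 0.0, 0.0, 1.0]]
```

Call:
move_arm:
  motion:
    - [0,0,0,0.05,-0.06,-0.004,0]
    - [0,0,0,0.0535,-0.302,-0.004,0]
    - [0,0,0,0.0535,-0.302,-0.004,0]
    - [0,0,0,0.0535,-0.302,-0.004,0]
    - [0,0,0,0.0535,-0.302,-0.004,0]
    - [0,0,0,0.0535,-0.302,-0.004,0]
    - [0,0,0,0.0535,-0.302,-0.004,0]

```text
clock: 2.02
eef_pos: [474.4, 201.4, 269.1]
tcp_rot: [3.141, 0.001, -0.099]
contact_force: [1.1, -1.0, 0.9]
opening: 0.003
grasp_force: 0.0
```

```bash
python3 -c "
from h import *
wrist('w2')
a=cv2.imread('pics/w1.png');b=cv2.imread('pics/w2.png')
cv2.imwrite('pics/w12.png',cv2.resize(np.hstack([a,b]),(800,300)))"
```

```text
[[-0.099, -0.948, -0.302, 551.901], [-0.995, 0.095, 0.03, 194.105], [0.0, 0.304, -0.953, 411.048], [0.0, 0.0, 0.0, 1.0]]
```

View pics/w12.png

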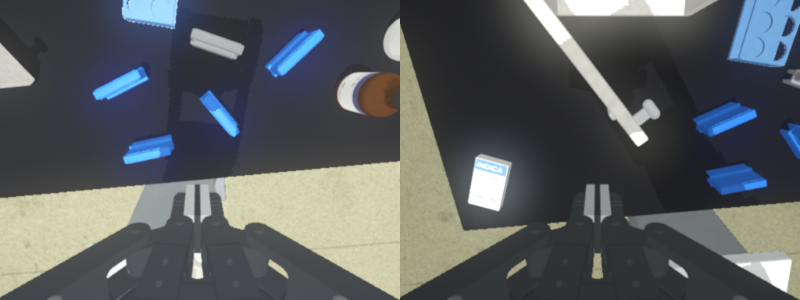

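The left half (w1) shows the holder at (217,43) of the half-scale view. The right half (w2) shows the door's top from (530,0) to (640,140), its pull at (612,115), and a catch piece on its inner face at (650,108).

Run:
```python
from h import *
z=np.load("w2.npz");W=z["W"]
m=(W[...,2]>156)&(W[...,2]<168)&(W[...,0]>440)&(W[...,0]<640)&(W[...,1]>60)&(W[...,1]<330)
Q=W[m];r=cv2.minAreaRect(Q[:,:2].astype(np.float32));print(len(Q),np.median(Q[:,2]),r,cv2.boxPoints(r).round(1).tolist())
z=np.load("w1.npz");W=z["W"];im=z["im"].astype(int);sat=im.max(2)-im.min(2)
for lo,hi in((20,26),(57,66)):
    m=(W[...,2]>lo)&(W[...,2]<hi)&(abs(W[...,0]-496)<50)&(abs(W[...,1]+128)<50)&(sat<45)
    Q=W[m];r=cv2.minAreaRect(Q[:,:2].astype(np.float32));print(len(Q),np.median(Q,0),r)
step(475,203,135,-.1)
```

```text
4379 161.4212915323339 ((546.1397094726562, 200.506103515625), (172.99346923828125, 14.039673805236816), 32.6883544921875) [[469.6000061035156, 159.6999969482422], [477.1000061035156, 147.89999389648438], [622.7000122070312, 241.3000030517578], [615.0999755859375, 253.10000610351562]]
221 [ 490.72879906 -124.3706319    22.44012106] ((491.2133483886719, -124.79170227050781), (69.81562042236328, 4.617269515991211), 66.73150634765625)
976 [ 498.36668714 -127.30810345   60.36043948] ((498.3674621582031, -127.91876220703125), (69.8629150390625, 13.98897647857666), 66.4613265991211)
[ 0.001   0.0009 -0.0001] [ 0.0004 -0.0026  0.1342]
```

Call:
move_arm:
  motion:
    - [0,0,0,0,-0.002,0.05,0]
    - [0,0,0,0,-0.002,0.1,0]
    - [0,0,0,0,-0.002,0.134,0]
    - [0,0,0,0,-0.002,0.134,0]
    - [0,0,0,0,-0.002,0.134,0]

```text
clock: 2.7
eef_pos: [475.9, 202.9, 137.0]
tcp_rot: [-3.141, -0.001, -0.101]
contact_force: [-0.4, -0.0, 0.2]
opening: 0.001
grasp_force: 0.0
```

Call:
move_arm:
  motion:
    - [0,0,0,0.006,0.006,0,0]
    - [0,0,0,0.011,0.011,0,0]
    - [0,0,0,0.019,0.024,0,0]
    - [0,0,0,0.028,0.037,0,0]
    - [0,0,0,0.039,0.049,0,0]
    - [0,0,0,0.05,0.06,0,0]
    - [0,0,0,0.063,0.069,0,0]
    - [0,0,0,0.077,0.078,0,0]

```text
clock: 3.7
eef_pos: [544.7, 117.4, 135.5]
tcp_rot: [-3.142, 0.0, -0.1]
contact_force: [-0.9, 0.5, -1.3]
opening: -0.003
grasp_force: 0.3
```

Call:
move_arm:
  motion:
    - [0,0,0,0.011,0.005,0,0]
    - [0,0,0,0.023,0.0095,0,0]
    - [0,0,0,0.031,0.012,0,0]
    - [0,0,0,0.039,0.0135,0,0]
    - [0,0,0,0.043,0.014,0,0]
    - [0,0,0,0.046,0.015,0,0]
    - [0,0,0,0.046,0.015,0,0]

```text
clock: 4.58
eef_pos: [588.4, 98.6, 135.7]
tcp_rot: [3.142, -0.0, -0.1]
contact_force: [-0.5, -0.2, -0.3]
opening: 0.003
grasp_force: 0.0
```

Call:
move_arm:
  motion:
    - [0,0,0,0.002,0,0,0]
    - [0,0,0,0.002,0,0,0]
    - [0,0,0,0.002,0,0,0]

```text
clock: 4.95
eef_pos: [588.9, 98.5, 135.5]
tcp_rot: [3.141, 0.002, -0.1]
contact_force: [-4.8, 0.4, 3.7]
opening: 0.004
grasp_force: 2.6
```

Run:
```python
from h import *
p=camera_params("side");im,d=grab_frame("side")
cv2.imwrite("pics/s2.png",cv2.resize(im[150:300,110:310],(800,600))[:,:,::-1])
W=world(p,d);m=(W[...,2]>30)&(W[...,2]<150)&(W[...,0]>440)&(W[...,0]<635)&(W[...,1]>40)&(W[...,1]<330)
Q=W[m];c,s=np.cos(.1),np.sin(.1)
X=c*(Q[:,0]-628.6)-s*(Q[:,1]-245.1);Y=s*(Q[:,0]-628.6)+c*(Q[:,1]-245.1)
for a in range(-190,20,20):
    k=(Y>a)&(Y<a+20)
    if k.sum()>5: print(a,k.sum(),np.percentile(X[k],[10,50,90]).round(1))
```

```text
-190 72 [-14.7 -13.3 -11.7]
-170 102 [-23.8 -14.2 -12. ]
-150 261 [-23.7 -14.3 -12.2]
-130 204 [-14.7 -13.5 -12. ]
-110 220 [-15.1 -13.5 -12. ]
-90 218 [-14.7 -13.5 -12.3]
-70 229 [-14.8 -13.7 -12.1]
-50 252 [-15.  -13.5 -12.3]
-30 253 [-14.9 -13.5 -12. ]
-10 465 [-14.1  -7.4   2.7]
```

View pics/s2.png

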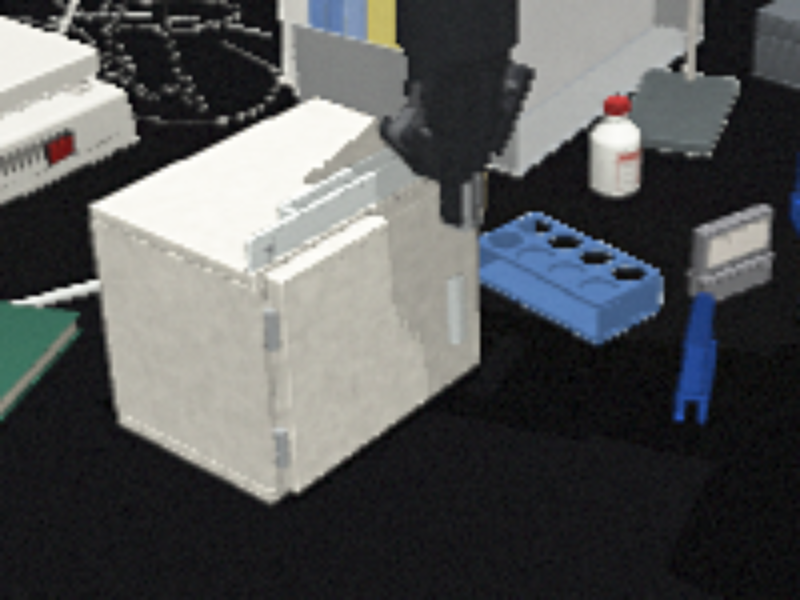

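The picture shows the door flush with the cabinet's front, its outer face flat at -13.5 mm along its whole width, so it is shut. The holder still stands at (730,250). Next I back off, rise, and look at the lip.

Call:
move_arm:
  motion:
    - [0,0,0,-0.03,0,0,0]
    - [0,0,0,-0.05,0,-0.01,0]
    - [0,0,0,-0.05,0,-0.07,0]
    - [0,0,0,-0.05,0,-0.13,0]
    - [0,0,0,-0.02,-0.03,-0.155,0]
    - [0,0,0,0.015,-0.055,-0.155,0]
    - [0,0,0,0.015,-0.055,-0.155,0]
    - [0,0,0,0.015,-0.055,-0.155,0]

```text
clock: 6.0
eef_pos: [609.8, 151.4, 290.0]
tcp_rot: [3.141, 0.001, -0.1]
contact_force: [-0.3, -0.6, 0.1]
opening: -0.002
grasp_force: 0.0
```

Run:
```python
from h import *
wrist("w3")
z=np.load("w3.npz");W=z["W"]
c,s=np.cos(.1),np.sin(.1)
X=c*(W[...,0]-628.6)-s*(W[...,1]-245.1);Y=s*(W[...,0]-628.6)+c*(W[...,1]-245.1);Z=W[...,2]
np.savez("w3c.npz",X=X,Y=Y,Z=Z)
m=(Z>181)&(Z<193)&(abs(X)<60)&(Y>-230)&(Y<60)
print(m.sum(),np.median(Z[m]));
for a in range(-200,30,10):
    k=m&(Y>a)&(Y<a+10)
    if k.sum()>3:print(a,k.sum(),X[k].min().round(1),X[k].max().round(1),np.histogram(X[k],bins=np.arange(-4,26,2))[0])
print(Y[m].min(),Y[m].max())
step(540,0,270,1.16)
```

```text
[[-0.101, -0.948, -0.303, 687.35], [-0.995, 0.096, 0.031, 144.007], [-0.0, 0.304, -0.953, 431.861], [0.0, 0.0, 0.0, 1.0]]
2497 185.75869863027586
-200 7 1.4 4.1 [0 0 2 4 1 0 0 0 0 0 0 0 0 0]
-190 76 1.2 5.1 [ 0  0 12 32 32  0  0  0  0  0  0  0  0  0]
-180 75 1.3 5.0 [ 0  0 13 31 31  0  0  0  0  0  0  0  0  0]
-170 74 1.0 4.9 [ 0  0 12 28 34  0  0  0  0  0  0  0  0  0]
-160 99 1.3 19.0 [ 0  0 13 31 33  3  2  5  3  5  2  2  0  0]
-150 211 1.0 20.0 [ 0  0 13 33 36 11  9 12 10 20 25 42  0  0]
-140 156 1.4 20.1 [ 0  0 13 32 30  0  0  0  0 13 27 40  1  0]
-130 154 1.3 20.0 [ 0  0 12 27 36  0  0  0  0 13 24 42  0  0]
-120 148 1.3 20.1 [ 0  0 13 31 34  0  0  0  0  1 26 41  2  0]
-110 139 1.4 20.1 [ 0  0 12 26 33  0  0  0  0  0 26 40  2  0]
-100 150 1.3 20.0 [ 0  0 12 35 30  0  0  0  0  0 25 48  0  0]
-90 150 1.4 20.0 [ 0  0 13 32 32  0  0  0  0  0 26 46  1  0]
-80 144 1.5 20.1 [ 0  0 12 30 32  0  0  0  0  0 26 43  1  0]
-70 144 1.4 20.1 [ 0  0 12 26 37  0  0  0  0  0 25 42  2  0]
-60 146 1.5 20.1 [ 0  0 12 31 32  0  0  0  0  0 26 42  3  0]
-50 148 1.2 20.1 [ 0  0 12 28 36  0  0  0  0  0 26 45  1  0]
-40 195 1.3 20.1 [ 0  0 11 28 39 16 13 17 14 17 16 22  2  0]
-30 74 1.6 5.4 [ 0  0 12 27 35  0  0  0  0  0  0  0  0  0]
-20 76 1.4 5.3 [ 0  0 13 26 37  0  0  0  0  0  0  0  0  0]
-10 75 1.4 5.4 [ 0  0 12 29 34  0  0  0  0  0  0  0  0  0]
0 56 1.2 5.1 [ 0  0  8 23 25  0  0  0  0  0  0  0  0  0]
-191.740826811721 7.690518772613828
[-2.0000e-04  1.4000e-03 -1.2602e+00] [-0.0542  0.1574  0.0203]
```

View pics/w3.png

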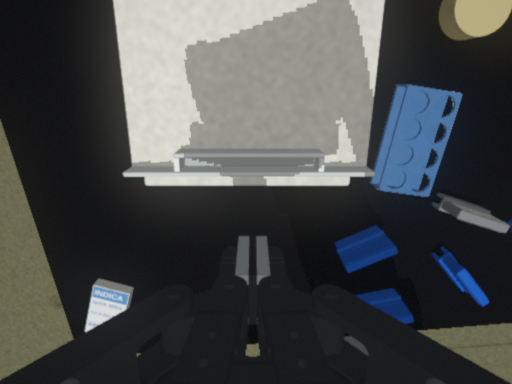

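The picture shows the lip from (125,171) to (372,171), with the channel between (180,160) and (322,160). Lip mid-plane is at world (622.6,153.3), yaw -0.10, and its top reads 186 mm against 187. Next I move to hover over the holder.

```bash
python3 -c "
from h import *
step(498,-128,200,1.161)"
```

```text
[-2.0000e-04  1.4000e-03 -1.2612e+00] [-0.0831  0.2889  0.0904]
```

Call:
move_arm:
  motion:
    - [0,0,-0.18,-0.017,0.058,0,0.04]
    - [0,0,-0.36,-0.034,0.116,0,0.04]
    - [0,0,-0.54,-0.05,0.174,0,0.04]
    - [0,0,-0.72,-0.066,0.23,0.03,0.04]
    - [0,0,-0.9,-0.083,0.289,0.09,0.04]
    - [0,0,-1.08,-0.083,0.289,0.09,0.04]
    - [0,0,-1.261,-0.083,0.289,0.09,0.04]
    - [0,0,-1.261,-0.083,0.289,0.09,0.04]

```text
clock: 7.05
eef_pos: [498.0, -128.0, 200.5]
tcp_rot: [-3.141, 0.0, 1.158]
contact_force: [-0.3, -0.9, -0.2]
opening: 0.467
grasp_force: 0.0
```

Run:
```python
from h import *
wrist("w4")
z=np.load("w4.npz");W=z["W"];im=z["im"].astype(int);sat=im.max(2)-im.min(2)
for lo,hi in((20,26),(57,66)):
    m=(W[...,2]>lo)&(W[...,2]<hi)&(abs(W[...,0]-496)<50)&(abs(W[...,1]+128)<50)&(sat<45)
    Q=W[m];r=cv2.minAreaRect(Q[:,:2].astype(np.float32));print(len(Q),np.median(Q,0),r)
step(498,-128,30,1.161)
```

```text
[[0.916, -0.383, -0.121, 529.146], [-0.401, -0.873, -0.278, -56.291], [0.001, 0.303, -0.953, 342.556], [0.0, 0.0, 0.0, 1.0]]
307 [ 501.54018346 -122.77235297   22.12334245] ((499.4079284667969, -127.81023406982422), (69.16954040527344, 19.526081085205078), 65.89128875732422)
1015 [ 499.72329514 -125.45242054   60.34775884] ((499.1388854980469, -127.79906463623047), (68.970703125, 13.612771034240723), 65.9919662475586)
[ 0.0001 -0.     -0.0048] [-0.0004 -0.0004  0.1708]
```

View pics/w4.png

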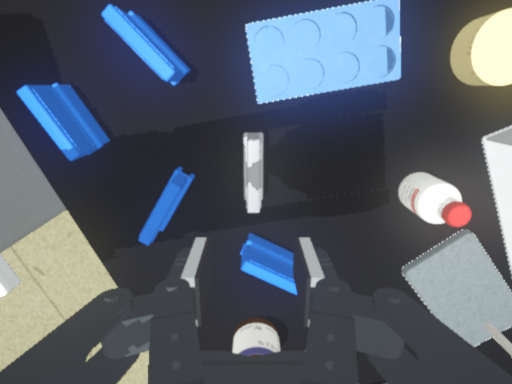

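The holder is at (254,172), centred between the open fingers. The blue pieces at (165,205) and (270,263) are clear of the finger path. Descending to grasp.

Call:
move_arm:
  motion:
    - [0,0,0,0,0,0.05,0.04]
    - [0,0,0,0,0.0005,0.1,0.04]
    - [0,0,0,0,0.0005,0.14,0.04]
    - [0,0,0,0,0.0005,0.17,0.04]
    - [0,0,0,0,0.0005,0.17,0.04]
    - [0,0,0,0,0.0005,0.17,0.04]

```text
clock: 7.85
eef_pos: [500.3, -127.8, 31.8]
tcp_rot: [3.14, -0.0, 1.16]
contact_force: [-0.3, 0.5, 0.7]
opening: 0.472
grasp_force: 0.0
```

Call:
move_arm:
  motion:
    - [0,0,0,0,0,0,0.02]
    - [0,0,0,0,0,0,0.005]
    - [0,0,0,0,0,0,0.005]
    - [0,0,0,0,0,0,0.005]
    - [0,0,0,0,0,0,0.005]
    - [0,0,0,0,0,0,0.005]
  grip_force: 50

```text
clock: 8.6
eef_pos: [500.5, -128.0, 31.9]
tcp_rot: [3.14, -0.0, 1.16]
contact_force: [-0.3, -0.1, 8.5]
opening: 0.127
grasp_force: 52.1
```

Call:
move_arm:
  motion:
    - [0,0,0,0,0,-0.03,0.005]
    - [0,0,0,0,0,-0.08,0.005]
    - [0,0,0,0,0,-0.14,0.005]
    - [0,0,0,0,0,-0.2,0.005]
    - [0,0,0,0,0,-0.23,0.005]
    - [0,0,0,0,0,-0.23,0.005]

```text
clock: 9.35
eef_pos: [500.8, -128.2, 263.6]
tcp_rot: [3.136, -0.001, 1.161]
contact_force: [-0.5, 0.9, -2.4]
opening: 0.132
grasp_force: 50.8
```

```bash
python3 -c "
from h import *
step(622.6,153.3,262,1.471)
print(sensors.sense()['eef_pos'],sensors.sense()['opening'])"
```

```text
[ 0.0058 -0.     -0.3105] [ 0.3067 -0.0006  0.0019]
[ 500.84599557 -128.1565987   263.58601685] 0.1324067379819332
```

Call:
move_arm:
  motion:
    - [0,0,-0.06,0.03,0,0,0.005]
    - [0,0,-0.12,0.08,0,0,0.005]
    - [0,0,-0.18,0.13,0,0,0.005]
    - [0,0,-0.24,0.18,0,0,0.005]
    - [0,0,-0.31,0.23,0,0,0.005]
    - [0,0,-0.31,0.28,-0.0005,0,0.005]
    - [0,0,-0.31,0.307,-0.0005,0.002,0.005]
    - [0,0,-0.31,0.307,-0.0005,0.002,0.005]

```text
clock: 10.35
eef_pos: [621.1, 155.1, 256.8]
tcp_rot: [-3.139, 0.001, 1.473]
contact_force: [0.1, -0.3, -1.0]
opening: 0.135
grasp_force: 50.7
```

Run:
```python
from h import *
for _ in range(2): wrist("w5")
s=sensors.sense();print(s['eef_pos'],s['tcp_rot'])
p=camera_params("top");im,d=grab_frame("top");np.savez("t5.npz",W=world(p,d),im=im)
p=camera_params("side");im,d=grab_frame("side");np.savez("s5.npz",W=world(p,d),im=im)
cv2.imwrite("pics/s5.png",cv2.resize(im[110:260,130:280],(390,390))[:,:,::-1])
a=cv2.imread("pics/w5.png");b=cv2.imread("pics/s5.png")
cv2.imwrite("pics/ws5.png",np.hstack([cv2.resize(a,(400,300)),cv2.resize(b,(400,300))]))
c,s=np.cos(.1),np.sin(.1)
for t in("w5","s5"):
    W=np.load(t+".npz")["W"]
    X=c*(W[...,0]-628.6)-s*(W[...,1]-245.1);Y=s*(W[...,0]-628.6)+c*(W[...,1]-245.1);Z=W[...,2]
    m=(Z>183)&(Z<192)&(abs(X)<30)&(Y>-200)&(Y<15)
    print(t,"lip",m.sum(),np.histogram(X[m],bins=np.arange(-4,26,2))[0])
    for z in range(200,300,6):
        k=(Z>z)&(Z<z+6)&(abs(X)<40)&(Y>-150)&(Y<-40)
        if k.sum()>4:print(z,k.sum(),X[k].min().round(1),np.median(X[k]).round(1),X[k].max().round(1),Y[k].min().round(1),Y[k].max().round(1),Z[k].min().round(1))
```

```text
[[0.995, -0.094, -0.031, 628.847], [-0.099, -0.948, -0.303, 232.982], [-0.001, 0.304, -0.953, 398.777], [0.0, 0.0, 0.0, 1.0]]
[[0.995, -0.095, -0.031, 628.591], [-0.1, -0.948, -0.303, 231.835], [-0.001, 0.305, -0.952, 399.076], [0.0, 0.0, 0.0, 1.0]]
[620.71080005 153.15825922 257.56644397] [-3.13980461e+00  1.19820584e-03  1.47090868e+00]
w5 lip 1583 [  0   0 126 385 274  21  20  21  21  23 338 323  31   0]
224 36 -8.3 6.6 11.0 -60.5 -59.3 226.0
230 49 -8.5 -4.2 11.2 -60.7 -59.1 230.0
236 5 -7.8 8.4 10.0 -59.5 -59.1 236.1
242 454 -8.7 1.1 11.4 -86.2 -57.2 243.1
248 163 -8.1 2.0 10.9 -85.5 -57.0 248.0
254 129 -8.9 1.1 13.4 -81.0 -57.1 254.0
260 278 -16.6 1.5 19.6 -85.2 -57.0 260.0
266 437 -17.8 1.5 20.5 -85.2 -57.0 266.0
272 481 -17.8 1.1 20.5 -85.2 -57.0 272.0
278 1001 -17.9 1.9 20.5 -124.3 -56.9 278.0
284 4485 -17.9 1.1 20.4 -127.3 -57.0 284.0
290 813 -15.0 -4.2 17.8 -102.4 -79.0 290.0
296 864 -33.3 8.5 37.3 -100.2 -76.6 296.0
s5 lip 216 [ 2 15 55 44 13  4  1  4  3 21 44  8  2  0]
224 32 -9.7 -7.6 10.8 -126.7 -61.6 226.1
230 63 -11.1 -8.1 10.6 -128.5 -60.4 230.0
236 49 -9.8 -7.9 9.8 -127.2 -59.7 236.2
242 51 -9.9 -8.0 7.8 -126.2 -58.8 242.1
248 79 -10.7 -4.5 11.1 -130.9 -56.8 248.0
254 42 -11.1 -4.1 5.9 -126.3 -57.8 254.4
260 44 -15.6 -5.0 5.5 -127.5 -57.2 260.3
266 60 -17.9 -5.5 5.2 -127.3 -58.0 266.0
272 50 -19.9 -5.3 5.3 -124.0 -57.4 272.4
278 61 -19.5 -5.6 20.2 -127.1 -57.5 278.2
284 76 -19.2 -3.1 21.6 -126.3 -58.0 284.2
290 40 -19.0 -7.9 19.1 -98.4 -80.2 290.2
296 34 -20.3 9.2 33.1 -96.9 -80.0 296.2
```

View pics/ws5.png

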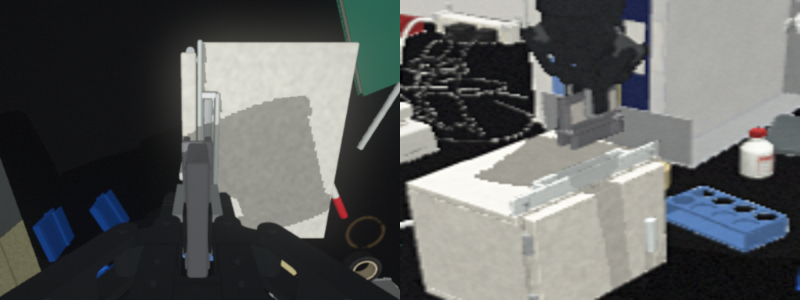

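The wrist view shows the holder above the lip, seen edge-on at (200,190), with the lip's line at (205,80). The side view shows it hanging level with its bottom at 226 mm. In that one view the holder's centre is at X 1.3 and the lip's at 3.3, so I shift +2 mm in tool y and descend.

Call:
move_arm:
  motion:
    - [0,0,0,0,0.002,0,0.005]
    - [0,0,0,0,0.002,0.01,0.005]
    - [0,0,0,0,0.002,0.02,0.005]
    - [0,0,0,0,0.002,0.028,0.005]
    - [0,0,0,0,0.002,0.028,0.005]
    - [0,0,0,0,0.002,0.028,0.005]
    - [0,0,0,0,0.002,0.028,0.005]

```text
clock: 11.42
eef_pos: [623.7, 153.9, 231.0]
tcp_rot: [3.141, -0.0, 1.471]
contact_force: [-0.1, -0.8, -1.3]
opening: 0.129
grasp_force: 50.7
```

Run:
```python
from h import *
wrist("w6")
s=sensors.sense();print(s['eef_pos'],s['tcp_rot'],s['contact_force'])
c,s=np.cos(.1),np.sin(.1)
W=np.load("w6.npz")["W"]
X=c*(W[...,0]-628.6)-s*(W[...,1]-245.1);Y=s*(W[...,0]-628.6)+c*(W[...,1]-245.1);Z=W[...,2]
m=(Z>183)&(Z<192)&(X>-3)&(X<9)&(Y>-50)&(Y<15);print("lip",m.sum(),X[m].min(),X[m].max(),X[m].mean())
k=(Z>192)&(Z<222)&(abs(X)<40)&(Y>-75)&(Y<-56);print(k.sum(),Z[k].min(),np.percentile(X[k],[0,2,98,100]),Y[k].max())
```

```text
[[0.995, -0.096, -0.029, 631.163], [-0.101, -0.948, -0.302, 231.688], [0.002, 0.303, -0.953, 373.053], [0.0, 0.0, 0.0, 1.0]]
[623.65617654 153.84100951 231.01496423] [ 3.14095587e+00 -2.24349225e-04  1.47085936e+00] [ 0.44315686  0.81878682 -0.42003038]
lip 815 1.2420896536804686 8.743852149664113 3.4666558910071745
531 199.06953007646027 [-5.68538913 -5.53653572 14.11653562 14.29523362] -56.720031225715566
```

Call:
move_arm:
  motion:
    - [0,0,0,0,-0.001,0,0.005]
    - [0,0,0,0,-0.001,0.005,0.005]
    - [0,0,0,0,-0.001,0.01,0.005]
    - [0,0,0,0,-0.001,0.014,0.005]
    - [0,0,0,0,-0.001,0.018,0.005]
    - [0,0,0,0,-0.001,0.022,0.005]
    - [0,0,0,0,-0.001,0.022,0.005]
    - [0,0,0,0,-0.001,0.022,0.005]

```text
clock: 12.48
eef_pos: [622.5, 153.9, 208.7]
tcp_rot: [3.141, -0.0, 1.471]
contact_force: [-0.5, -0.6, -0.1]
opening: 0.131
grasp_force: 50.7
```

Call:
move_arm:
  motion:
    - [0,0,0,0,0,0.002,0.005]
    - [0,0,0,0,0,0.004,0.005]
    - [0,0,0,0,0,0.006,0.005]
    - [0,0,0,0,0,0.008,0.005]
    - [0,0,0,0,0,0.008,0.005]
    - [0,0,0,0,0,0.008,0.005]

```text
clock: 13.22
eef_pos: [622.7, 153.9, 201.4]
tcp_rot: [3.141, -0.0, 1.471]
contact_force: [-1.6, 0.2, 7.0]
opening: 0.133
grasp_force: 51.9
```

Call:
move_arm:
  motion:
    - [0,0,0,0,0,0.001,0.005]
    - [0,0,0,0,0,0.0015,0.005]
    - [0,0,0,0,0,0.0015,0.005]
    - [0,0,0,0,0,0.0015,0.005]

```text
clock: 13.72
eef_pos: [622.8, 153.9, 200.9]
tcp_rot: [3.14, -0.0, 1.471]
contact_force: [-4.7, -1.5, 14.2]
opening: 0.132
grasp_force: 53.0
```

Run:
```python
from h import *
c,s=np.cos(.1),np.sin(.1)
def cab(W): return c*(W[...,0]-628.6)-s*(W[...,1]-245.1),s*(W[...,0]-628.6)+c*(W[...,1]-245.1),W[...,2]
for n in("side","wrist"):
    p=camera_params(n);im,d=grab_frame(n);X,Y,Z=cab(world(p,d))
    m=(Z>30)&(Z<150)&(X>-40)&(X<10)&(Y>-175)&(Y<-20);print(n,"door",m.sum(),np.median(X[m&(Y<-150)]),np.median(X[m&(Y>-60)]))
    k=(Z>160)&(Z<240)&(abs(X-3)<20)&(Y>-130)&(Y<-56)&((X<-3)|(Z>189));print(Z[k].min(),np.percentile(X[k],[1,50,99]))
    if n=="side":cv2.imwrite("pics/s7.png",cv2.resize(im[130:270,130:290],(640,560))[:,:,::-1])
    else:
        k=(Z>189)&(Z<200)&(abs(X-3)<15)&(Y>-130)&(Y<-56);print("crosspiece top",np.median(Z[k]),X[k].min(),X[k].max())
s=sensors.sense();print(s['eef_pos'],s['contact_force'],s['grasp_force'])
```

```text
side door 1671 -13.612941676541315 -13.471975473385848
160.05779842185763 [-16.33301311  -4.79089852  16.10108962]
wrist door 74 nan 0.26171411709599846
160.01027355136247 [-14.57801256   2.28320277  21.06732241]
crosspiece top 191.24639420716227 -6.675285307400659 13.288226493577742
[622.75168293 153.94507082 200.87365295] [-4.90677006 -0.68408945 14.34553483] 53.00305902957916
  return _methods._mean(a, axis=axis, dtype=dtype,
  ret = ret.dtype.type(ret / rcount)
```

View pics/s7.png

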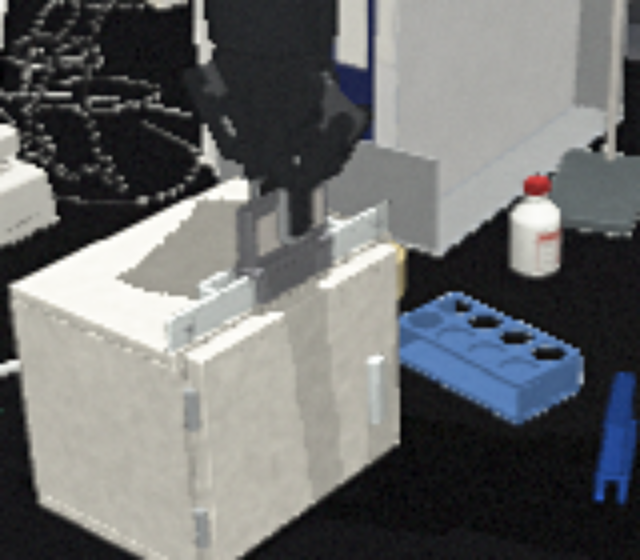

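The picture shows the holder over the lip at (285,260) with its crosspiece on it and the door shut. The crosspiece top reads 191 mm (192 at home, camera about 1 mm low), it is centred on the lip, and it is pressed with 14 N. Handing in.

```bash
python3 -c "
from rig import order
print(order.sign_off())"
```

```text
the job is handed in; nothing more can be done
None
```

I handed the job in at about 14 s, but the sign-off returned no verdict: the door is shut on its catch, and the label holder is home over the lip, still gripped at about 50 N and pressed down with about 14 N.

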